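Set up a pressure gauge on the tester and hold the pump lever at the mark

TASK

Take the largest gauge out of the wooden rack and seat it upright in the tester's brass port, shoulder down on the port, handling it gently: grip it with no more than about 40 N, and do not knock, force or drop it. Let go of it, then push the tester's spring-loaded hand lever down with the fingers until its cross bar is level with the pointer on the column, and finish while still holding it there; it springs up if let go. Leave the pointer where it is set, and leave the other fittings in the rack and everything else on the bench alone.

Things in the scene. Friction and masses are not known exactly. Their poses are not given: they have to be found in the camera images.
- gauge: Largest gauge, ~260 g: round steel case, 63 mm diameter, 30 mm thick, on edge, dial on its -x side; grip it across the 30 mm (its x axis). Below: a shoulder 28 mm wide, 12 high, then a stem 14 mm wide, 22 long, tapered foot. Origin: centre of the shoulder's underside, z up; case centre at z = 48.5, top at 80, foot at -22 mm. Starts upright in a rack hole, shoulder on the rack.
- rack: Fixed wooden block 70 x 250 x 35 mm (x, y, z). Origin: centre of its underside. Three holes 16.5 mm wide and 26 mm deep in its top, at y = -85, 0 and 85 mm; a fitting stands in each (the gauge, the small gauge, the needle valve, in any order).
- small_gauge: A smaller gauge of the same shape, case 40 mm in diameter and 24 mm thick, standing in the rack, case top 57 mm above the rack; to be left alone. Origin: centre of the shoulder's underside.
- needle_valve: A slim brass valve with a T handle 44 mm wide, standing in the rack, 56 mm above the rack; to be left alone. Origin: centre of the shoulder's underside.
- tester: Fixed gauge tester: grey plate 220 x 340 x 20 mm. Origin: centre of underside; x points from the lever's cross bar to its pivot. On it (x, y mm): brass port block (0, -85); cylinder 52 mm wide, 68 high, at (72, -25); pivot brackets at (80, 65), 108 high; pointer column 12 mm wide, 128 high, at (-75, 148).
- port_mouth (a point): Centre of the port's mouth, in the top face of the brass port block (50 x 50 mm, its top 50 mm above the bench). Hole 16.5 mm wide, 26 mm deep, with a 3 mm chamfer. The seated gauge has its origin here; it may be turned any way round.
- lever: Spring-loaded hand lever. Origin on its pivot, 90 mm above the bench; it turns about the tester's y axis. The arm runs 160 mm from the pivot to the cross bar, towards the tester's -x, rising 0.38 rad at rest; it swings down 0.6 rad to a stop. Pushing at the bar takes about 3 N at first, 10 N at the stop; it springs up if let go.
- bar (a point): Centre of the lever's cross bar: a rubber bar 20 mm in diameter and 100 mm long, along the tester's y axis. About 149 mm above the bench at rest, 55 mm at the stop.
- pointer_tip (a point): Tip of the pointer, a metal tongue 5 mm thick on a collar, set somewhere 68 to 118 mm above the bench on the column, about 11 mm beyond the +y end of the cross bar. The point is at the tongue's mid-height; the bar is level when bar is at this height. Clamped; not to be moved.
- spare_nut: Brass ring 32 mm in diameter, 14 mm high, lying on the tester's plate near the port, on the side towards the robot; leave alone. Origin: centre of its underside.
- wrench: Wrench lying on the bench near the robot, right; leave alone.
- screwdriver: Screwdriver lying on the bench beyond the rack and the tester; leave alone.
- oil_can: Can 60 mm in diameter, 110 mm high, standing right of the rack; leave alone. Origin: centre of its underside.
There are look-alikes about, which are no part of the job. Leave any blue or green look-alike of the gauge alone.

How it is judged:
By the outcome, as a careful person would: the job done as asked, in the order asked, and still so for the second after the job is handed in, while the arm keeps its last pose, push and grip.
It also fails if it takes over 48 s, if anything falls off the work surface, if the arm or the gripper's body presses on something with over 40 N, if the wrist force passes 120 N, or if a joint passes its speed limit or range.

ROBOT

A 6-joint arm with a two-finger parallel gripper is mounted at the origin on the work surface. World frame = base frame: x ahead of the robot, y to its left, z up, the work surface at z = 0. Lengths are in m, angles in rad, forces in N, time in s.
With the tool pointing down it reaches from about 0.25 to 0.775 m from the base axis. Payload 4 kg.
Tool frame: the origin (TCP) lies between the finger pads; the fingertips stand 17 mm ahead of it and the grasp point (between the pads) lies 2 mm behind it (env.tcp_to_tips is the distance from the TCP to the fingertips, in m); z points along the fingers, y is the line along which they close (so a half turn about z gives the same grasp; the last joint's range is limited). The gripper opens to 94 mm and grips with 3 to 60 N. Pads are 16 mm wide; open, the fingers measure 119 mm over their backs; the gripper's body (75 mm by 177 mm) begins 78 mm behind the grasp point.
Start: joints at [-1.297, 0.087, 1.371, -0, 1.684, -0.103], TCP at [0.202, -0.511, 0.223] pointing down, gripper open.
Joint ranges: [-3.1, 3.1], [-0.76, 2.03], [0.27, 2.55], [-1.08, 4.22], [0.17, 2.65], [-2.57, 2.57]. Speed limits (rad/s): [2.79, 2.79, 3.14, 3.14, 3.14, 3.14].

INTERFACE

Orientations are given as a 3x3 rotation matrix whose columns are the frame's x, y, z axes.
In Python, from workcell import env gives the robot as it stands.
- The arm moves only by the tool step_arm, never from a script. Its argument "commands" is a list that holds one entry, the list of rows, each a list of 7 numbers: the shift along the tool's x, y, z as a fraction of full scale, then the turn, a rotation vector about the tool's x, y, z as a fraction of full scale, then the gripper command: -1 is fully open, 1 is shut, values between are in proportion. In form: [[[tx, ty, tz, wx, wy, wz, jaw], ...]]. A call has 1 to 5 rows; each row is the pose to reach, as a shift and turn from the pose commanded when the call began, along the tool's axes at that moment, turning the shorter way round; what a row does not reach only later rows make up. Full scale, the value 1, is 0.5 m for a shift and 360 degrees for a turn. A row lasts 1/10 s, in which the tool goes at most 50 mm and 8.59 degrees, less where a joint would pass 70% of its speed; a pose out of reach is approached as far as the arm can. A call with a number of a shift or a turn outside -1 to 1 is refused whole. A call with a gripper value outside its range is refused whole. The fingers move at their own pace and stop on an object; "grip_force" is the grip in N (left out, the last holds). Time passes only in rows, so rows that repeat a pose let the fingers close. It gives the time, the measured TCP pose, the force, the opening and the grip force at its end, in the units of the state.
- env.observe(): the state, without advancing time (a new reading comes with each control period).
- env.grab_frame(name): name is "scene" or "top" or "wrist"; returns the picture (420x560x3 uint8, red, green, blue); there is no depth.
- env.get_calibration(name): a dict with "fx", "fy", "cx", "cy" (pixels), "xyz" and "orientation" of the camera in the world. Camera axes: x right, y up, looking along -z (the intrinsics and any distortion apply to the point x, -y, -z); pixel columns grow to the right and rows downward; lengths in m; the calibration is good to about 2 mm. A picture is of the moment at which its call begins: read the wrist's pose just before it. get_calibration takes no time and is no camera call; for the wrist camera it gives the pose at the moment of the call.
- env.close_job(): hands the job in; it is judged then, once.
The state is a dict: "time_s": time; "joint_positions": joint angles; "joint_vel": joint speeds; "joint_efforts": joint torques, N m; "position": TCP position; "ee_rot": TCP orientation; "force": force on the tool from outside, world axes, zero at the start; "moment": the same for the moment, N m; "gripper_width": finger opening in m; "finger_force": force on a finger pad.
Only numpy, scipy, OpenCV 4.12 (cv2) and the standard library are available. Lean on these libraries where they do the work, as an engineer would, in place of code of your own. Each camera call takes 0.05 s, during which the arm holds its last target. There are 200 camera calls.

## Working session

There is one attempt and no reset: what is moved stays moved. The work goes in short steps, Python scripts to look and compute and a tool call to move; the robot and the scene stay as the last step left them, time stands still between calls to the robot, and variables do not carry over. Pictures are saved under pics/ and viewed, at most 10 in all, crops included, and the job is handed in when it is done.

Besides the shell and the picture viewer there is one more tool, called after "Request:" as a command line: name --argument value ..., lists and objects as JSON in quotes. step_arm: Moves the arm, as the interface text tells. Shift numbers are shares of 0.5 m and turn numbers shares of 360 degrees, none past 1 either way. Its arguments: {"type":"object","properties":{"commands":{"type":"array"},"grip_force":{"type":"number"}},"required":["commands"]}

```bash
mkdir -p pics; python3 - <<'E'
from workcell import env
import cv2,numpy as np
for n in("scene","top"):
    c=env.get_calibration(n); print(n,c)
    cv2.imwrite(f"pics/{n}0.png",cv2.cvtColor(env.grab_frame(n),cv2.COLOR_RGB2BGR))
print(env.get_calibration("wrist"))
print(env.observe())
E
```

```text
scene {'fx': 386.8790118431047, 'fy': 386.8790118431047, 'cx': 283.64435611801747, 'cy': 211.5689763981502, 'xyz': array([ 1.17964359, -0.17662208,  0.76885344]), 'orientation': array([[ 0.22210631, -0.68852794,  0.69036082],
       [ 0.97492682,  0.16674518, -0.14735582],
       [-0.01365574,  0.70577994,  0.70829951]])}
top {'fx': 390.5106472417102, 'fy': 390.5106472417102, 'cx': 276.8269664971393, 'cy': 208.91119894880205, 'xyz': array([ 0.3825309 , -0.06370916,  1.00059358]), 'orientation': array([[-0.01749581,  0.98679133, -0.16104897],
       [-0.99979041, -0.0189791 , -0.00767641],
       [-0.01063158,  0.16088091,  0.98691656]])}
{'fx': 322.4977540482047, 'fy': 322.4977540482047, 'cx': 280.4090896327633, 'cy': 216.35931710507006, 'xyz': array([ 0.27429379, -0.48347551,  0.38365739]), 'orientation': array([[ 0.36907052,  0.89654576,  0.24493399],
       [-0.9294    ,  0.356479  ,  0.09559475],
       [-0.00160876, -0.26292285,  0.96481552]])}
{'time_s': 0.1, 'joint_positions': array([-1.29708722e+00,  8.79103525e-02,  1.37212106e+00,  2.77131295e-05,
        1.68357510e+00, -1.03096784e-01]), 'joint_vel': array([ 0.00207257, -0.00207798, -0.00414942,  0.00022616, -0.00147989,
       -0.00090266]), 'joint_efforts': array([ 1.62480083e-03, -3.41254592e+01, -3.03300762e+01,  7.19699543e-02,
        3.04596894e-02, -9.47934109e-05]), 'position': array([ 0.20225496, -0.51096783,  0.22139608]), 'ee_rot': array([[ 9.29843579e-01,  3.67954684e-01, -5.17842909e-04],
       [ 3.67954974e-01, -9.29841572e-01,  1.94633677e-03],
       [ 2.34651866e-04, -2.00033162e-03, -9.99997972e-01]]), 'force': array([ 0.06328165,  0.01847888, -0.14894837]), 'moment': array([ 0.00621357,  0.00280545, -0.04565795]), 'finger_force': 0.0, 'gripper_width': 0.09424205918428533}
```

View pics/scene0.png

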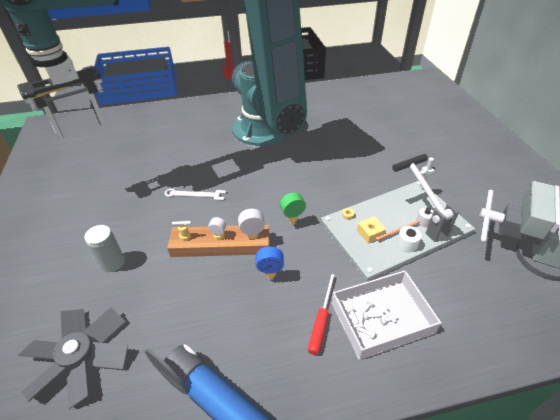

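View pics/top0.png

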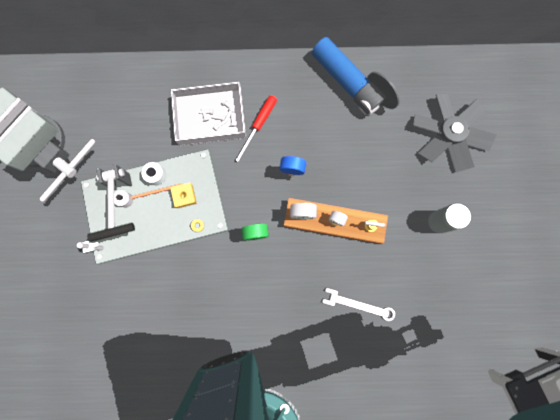

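Candidates (scene pixel / top pixel): 
- grey large gauge: (251,222) / (303,211)
- grey small gauge: (217,227) / (339,218)
- needle valve: (182,230) / (373,226)
- blue look-alike: (270,260) / (293,166)
- green look-alike: (292,206) / (256,232)

I choose the large grey gauge, at the rack end nearest the tester. Next I measure it and check it in a crop.

```bash
cat > h.py <<'E'
from workcell import env
import cv2,numpy as np
def ray(c,p):
    d=np.array([(p[0]-c['cx'])/c['fx'],-(p[1]-c['cy'])/c['fy'],-1.])
    d=c['orientation']@d; return np.array(c['xyz']),d/np.linalg.norm(d)
def plane(c,p,z):
    o,d=ray(c,p); return o+d*(z-o[2])/d[2]
def tri(c1,p1,c2,p2):
    o1,d1=ray(c1,p1);o2,d2=ray(c2,p2)
    s=np.linalg.lstsq(np.c_[d1,-d2],o2-o1,rcond=None)[0]
    a,b=o1+s[0]*d1,o2+s[1]*d2; return (a+b)/2,np.linalg.norm(a-b)
def proj(c,P):
    q=c['orientation'].T@(np.array(P)-c['xyz']); return np.array([c['cx']-c['fx']*q[0]/q[2],c['cy']+c['fy']*q[1]/q[2]])
E
python3 - <<'E'
from h import *
np.set_printoptions(precision=4,suppress=True)
T,S=env.get_calibration("top"),env.get_calibration("scene")
t,s=cv2.imread("pics/top0.png"),cv2.imread("pics/scene0.png")
def blobs(im,lo,hi,amin=40):
    m=cv2.inRange(cv2.cvtColor(im,cv2.COLOR_BGR2HSV),lo,hi)
    for c in cv2.findContours(m,cv2.RETR_EXTERNAL,cv2.CHAIN_APPROX_NONE)[0]:
        if cv2.contourArea(c)>amin: r=cv2.minAreaRect(c); print(np.r_[r[0],r[1],r[2]],cv2.contourArea(c), cv2.boxPoints(r).round(1).tolist())
for n,im in(("top",t),("scene",s)):
    print(n,"orange");blobs(im,(5,150,60),(17,255,255)); print("yellow");blobs(im,(19,110,100),(32,255,255))
    print(n,"plate");blobs(im,(50,3,110),(110,45,230),3000)
out=np.zeros((600,800,3),np.uint8)
def tile(im,x,y,w,h,r,c): out[r*300:r*300+300,c*400:c*400+400]=cv2.resize(im[y:y+h,x:x+w],(400,300),interpolation=cv2.INTER_CUBIC)
tile(t,280,180,120,90,0,0);tile(t,75,150,160,120,0,1);tile(s,160,190,120,90,1,0);tile(s,320,150,160,120,1,1)
cv2.imwrite("pics/c1.png",out)
E
```

```text
top orange
yellow
[183.     194.5      7.7782   7.7782  45.    ] 47.0 [[177.5, 194.5], [183.0, 189.0], [188.5, 194.5], [183.0, 200.0]]
[187.8659 199.2927  15.7736  26.5495  38.6598] 49.0 [[173.39999389648438, 204.6999969482422], [190.0, 184.0], [202.3000030517578, 193.89999389648438], [185.6999969482422, 214.60000610351562]]
top plate
[279.5 231.  376.  559.   90. ] 169594.0 [[-0.0, 43.0], [559.0, 43.0], [559.0, 419.0], [0.0, 419.0]]
scene orange
yellow
[369.6897 234.2895  26.2693  14.236   11.7683] 127.5 [[355.3999938964844, 238.60000610351562], [358.29998779296875, 224.60000610351562], [384.0, 230.0], [381.1000061035156, 243.89999389648438]]
[183.4    233.3     14.3108  10.2859  63.435 ] 90.5 [[175.60000610351562, 229.1999969482422], [184.8000030517578, 224.60000610351562], [191.1999969482422, 237.39999389648438], [182.0, 242.0]]
scene plate
[279.5    209.5    418.9999 558.9999  90.    ] 167086.0 [[0.0, 0.0], [559.0, 0.0], [559.0, 419.0], [0.0, 419.0]]
```

View pics/c1.png

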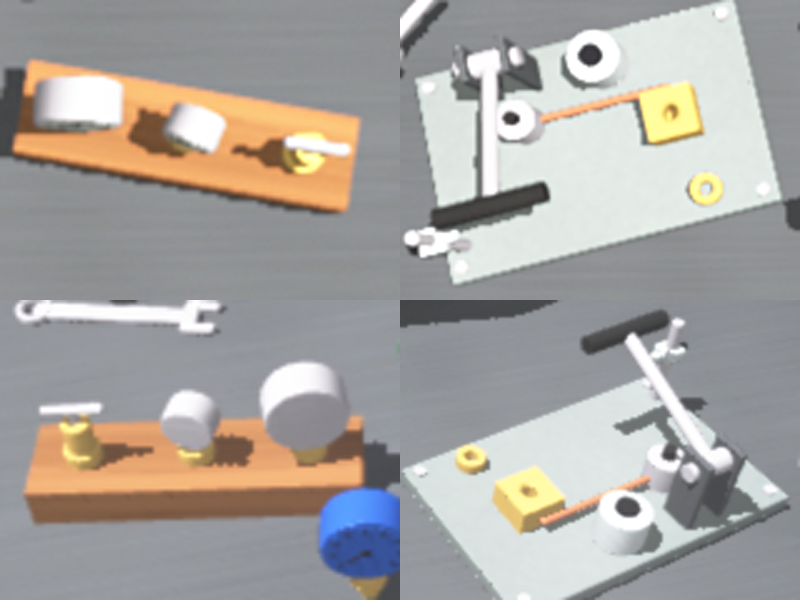

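The crop confirms the choice: a plain grey drum, the largest fitting, at the rack's +y end (top tile (80,100), scene tile (305,405)). The port hole is at top tile (671,113) and scene tile (528,490). The pointer is just past the bar's +y end.

```bash
python3 - <<'E'
from h import *
np.set_printoptions(precision=4,suppress=True)
T,S=env.get_calibration("top"),env.get_calibration("scene")
tr=lambda x,y:(280+x/3.3333,180+y/3.3333); tt=lambda x,y:(75+(x-400)/2.5,150+y/2.5)
sr=lambda x,y:(160+x/3.3333,190+(y-300)/3.3333); st=lambda x,y:(320+(x-400)/2.5,150+(y-300)/2.5)
for n,a,b in(("port",tt(671,113),st(528,490)),("bar+",tt(437,215),st(664,322)),("bar-",tt(547,192),st(588,343)),("coltop",tt(412,238),st(677,323)),
  ("tip?",tt(465,244),st(656,357)),("nut",tt(706,188),st(471,459)),("pivot",tt(485,62),st(722,455))):
    print(n,*tri(T,a,S,b))
print("rack top corners z35");
for p in((25,60),(359,118),(345,211),(14,153)): print(plane(T,tr(*p),.035))
print("plate corners z20")
for p in((415,80),(738,0),(779,202),(455,283)): print(plane(T,tt(*p),.02))
# gauge: rim top, z=.115
for p in((43,80),(122,80),(121,118),(35,122)): print("case",plane(T,tr(*p),.1))
# topmost line of the drum +x edge: scene upper silhouette
print("drum mid",tri(T,tr(80,101),S,sr(305,405)))
E
```

```text
port [0.5777 0.1771 0.046 ] 0.0013743277681533559
bar+ [0.4695 0.3566 0.1453] 0.00024499009273297424
bar- [0.4881 0.2603 0.1496] 0.0037961715181545662
coltop [0.4511 0.3874 0.125 ] 0.0008550306282781456
tip? [0.4502 0.3679 0.0782] 0.012771818256845473
nut [0.504  0.145  0.0259] 0.0009204200159259706
pivot [0.6217 0.3471 0.0977] 0.008574373500536518
rack top corners z35
[ 0.5674 -0.0835  0.035 ]
[ 0.5184 -0.3321  0.035 ]
[ 0.4492 -0.3174  0.035 ]
[ 0.4969 -0.0738  0.035 ]
plate corners z20
[0.6228 0.4493 0.02  ]
[0.7019 0.1153 0.02  ]
[0.489  0.0717 0.02  ]
[0.4137 0.3959 0.02  ]
case [ 0.5404 -0.0945  0.1   ]
case [ 0.5393 -0.1499  0.1   ]
case [ 0.5124 -0.1483  0.1   ]
case [ 0.5107 -0.0882  0.1   ]
drum mid (array([ 0.5276, -0.1195,  0.0848]), np.float64(0.0029512429696126655))
```

```bash
cat >> h.py <<'E'
from scipy.spatial.transform import Rotation as Ro
def go(p,yaw=None):
    """row numbers to TCP p with tool down, tool y at world angle yaw (deg)"""
    s=env.observe();R=s['ee_rot'];a=np.deg2rad(yaw)
    y=np.array([np.cos(a),np.sin(a),0]);z=np.array([0,0,-1.]);Rt=np.c_[np.cross(y,z),y,z]
    print("go",(R.T@(np.array(p)-s['position'])/.5).round(4),(Ro.from_matrix(R.T@Rt).as_rotvec()/2/np.pi).round(4),"from",s['position'].round(4),"t",s['time_s'])
def wr(name):
    c=env.get_calibration("wrist");im=cv2.cvtColor(env.grab_frame("wrist"),cv2.COLOR_RGB2BGR);cv2.imwrite(f"pics/{name}.png",im);np.save(f"pics/{name}.npy",c,allow_pickle=True);return c,im
E
python3 -c "
from h import *
go((.525,-.119,.24),0)"
```

```text
go [ 0.8887 -0.4915 -0.036 ] [-0.0003 -0.0002 -0.19  ] from [ 0.2023 -0.511   0.2214] t 0.1
```

Request:
step_arm --commands '[[[0.889,-0.4915,-0.036,-0.0003,-0.0002,-0.19,-1],[0.889,-0.4915,-0.036,-0.0003,-0.0002,-0.19,-1],[0.889,-0.4915,-0.036,-0.0003,-0.0002,-0.19,-1],[0.889,-0.4915,-0.036,-0.0003,-0.0002,-0.19,-1],[0.889,-0.4915,-0.036,-0.0003,-0.0002,-0.19,-1]]]' --grip_force 25

```text
time_s: 0.6
position: [0.3619, -0.3167, 0.231]
ee_rot: [[0.424, 0.905, -0.0], [0.905, -0.424, -0.001], [-0.001, 0.0, -1.0]]
force: [1.4, 0.4, 0.7]
gripper_width: 0.0938
finger_force: 0.0
```

```bash
python3 -c "
from h import *
go((.525,-.119,.24),0)"
```

```text
go [ 0.4965  0.1275 -0.0185] [ 0.      0.0002 -0.0698] from [ 0.3619 -0.3167  0.231 ] t 0.6
```

Request:
step_arm --commands '[[[0.47,0.12,-0.018,0,0,-0.068,-1],[0.47,0.12,-0.018,0,0,-0.068,-1],[0.47,0.12,-0.018,0,0,-0.068,-1],[0.47,0.12,-0.018,0,0,-0.068,-1],[0.47,0.12,-0.018,0,0,-0.068,-1]]]'

```text
time_s: 1.1
position: [0.5173, -0.1297, 0.2397]
ee_rot: [[0.015, 1.0, -0.0], [1.0, -0.015, -0.001], [-0.001, -0.0, -1.0]]
force: [0.3, -0.6, -0.6]
gripper_width: 0.0939
finger_force: 0.0
```

Request:
step_arm --commands '[[[0,0,0,0,0,0,-1],[0,0,0,0,0,0,-1]]]'

```text
time_s: 1.3
position: [0.5163, -0.1314, 0.2393]
ee_rot: [[0.015, 1.0, -0.002], [1.0, -0.015, -0.001], [-0.002, -0.002, -1.0]]
force: [-0.3, -0.1, -0.7]
gripper_width: 0.0942
finger_force: 0.0
```

```bash
python3 -c "
from h import *
go((.525,-.119,.24),0)
wr('w1')"
```

```text
go [ 0.0251  0.017  -0.0014] [-0.0003  0.0002 -0.0023] from [ 0.5163 -0.1314  0.2393] t 1.3
```

View pics/w1.png

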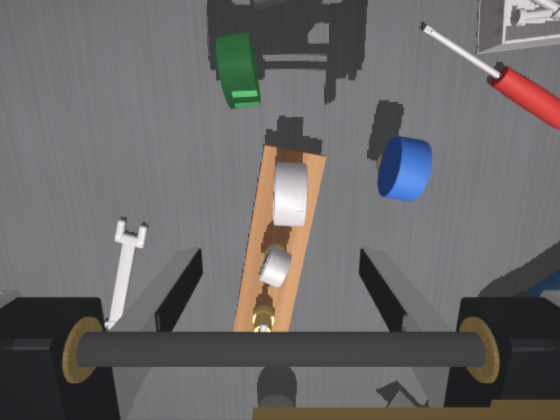

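The wrist picture shows the target drum at about (290,194), with its faces edge-on and near vertical in the image (yaw about 0). The green look-alike is at (240,70), blue at (404,168), and the small gauge at (275,266).

```bash
python3 - <<'E'
from h import *
np.set_printoptions(precision=4,suppress=True)
c=np.load('pics/w1.npy',allow_pickle=True).item();im=cv2.imread('pics/w1.png')
hsv=cv2.cvtColor(im,cv2.COLOR_BGR2HSV)
m=cv2.inRange(hsv,(0,0,120),(179,60,255));m[:, :255]=0;m[:,330:]=0;m[:140]=0;m[240:]=0
ct=max(cv2.findContours(m,cv2.RETR_EXTERNAL,cv2.CHAIN_APPROX_NONE)[0],key=cv2.contourArea)
print(cv2.minAreaRect(ct),cv2.boundingRect(ct),c['xyz'])
for r in range(160,232,6):
    q=np.flatnonzero(m[r]); print(r,q.min() if len(q) else 0,q.max() if len(q) else 0,end='; ')
print()
x,y,w,h=cv2.boundingRect(ct)
# x of the faces at drum top z~.112
for z in(.09,.112): print(plane(c,(x,y+h/2),z),plane(c,(x+w,y+h/2),z))
# y,z from silhouette tangents (y-z section): angle bisector through the centre, distance r/sin(half)
o,a=ray(c,(x+w/2,y));_,b=ray(c,(x+w/2,y+h))
bis=(a+b);bis/=np.linalg.norm(bis);half=np.arccos(a@b)/2;D=.0315/np.sin(half);print("centre",o+bis*D)
T=env.get_calibration("top");print(tri(c,(x+w/2,y+h/2),T,(304.3,210.5)))
E
```

```text
((290.0, 194.5), (34.0, 61.0), 0.0) (273, 164, 35, 62) [ 0.5186 -0.0551  0.4014]
160 255 329; 166 255 329; 172 255 329; 178 255 329; 184 255 329; 190 274 329; 196 274 329; 202 273 329; 208 273 329; 214 273 329; 220 273 329; 226 311 329; 
[ 0.5099 -0.1187  0.09  ] [ 0.5444 -0.1191  0.09  ]
[ 0.5106 -0.1142  0.112 ] [ 0.5425 -0.1146  0.112 ]
centre [ 0.5275 -0.1217  0.0775]
(array([ 0.5278, -0.1219,  0.0769]), np.float64(0.0008533220030955927))
```

```bash
python3 -c "
from h import *
go((.527,-.120,.15),0)"
```

```text
go [0.0253 0.0221 0.1789] [-0.0002  0.0003 -0.0026] from [ 0.5159 -0.1323  0.2395] t 1.35
```

Request:
step_arm --commands '[[[0.025,0.022,0.05,0,0,-0.0025,-1],[0.025,0.022,0.1,0,0,-0.0025,-1],[0.025,0.022,0.15,0,0,-0.0025,-1],[0.025,0.022,0.179,0,0,-0.0025,-1],[0.025,0.022,0.179,0,0,-0.0025,-1]]]'

```text
time_s: 1.85
position: [0.5254, -0.1207, 0.148]
ee_rot: [[0.003, 1.0, -0.005], [1.0, -0.003, 0.0], [0.0, -0.005, -1.0]]
force: [-0.2, 0.2, 0.5]
gripper_width: 0.094
finger_force: 0.0
```

Request:
step_arm --commands '[[[0,0,0,0,0,0,-1],[0,0,0,0,0,0,-1]]]'

```text
time_s: 2.05
position: [0.5283, -0.1207, 0.1525]
ee_rot: [[0.002, 1.0, 0.003], [1.0, -0.002, -0.003], [-0.003, 0.003, -1.0]]
force: [-0.3, -0.1, -0.1]
gripper_width: 0.0938
finger_force: 0.0
```

```bash
python3 - <<'E'
from h import *
np.set_printoptions(precision=4,suppress=True)
s=env.observe();print(s['position'],s['ee_rot'][:,1])
c,im=wr('w2')
p=proj(c,(.527,-.120,.1));print(p)
x,y=int(p[0])-100,int(p[1])-75;y=max(y,0)
print(x,y);cv2.imwrite('pics/w2c.png',cv2.resize(im[y:y+150,x:x+200],(600,450)))
go((.527,-.12,.0815),0)
E
```

```text
[ 0.5283 -0.1207  0.1525] [ 1.     -0.0018  0.0034]
[276.8951 239.2399]
176 164
go [ 0.0015 -0.0033  0.1419] [ 0.0005  0.0004 -0.0003] from [ 0.5284 -0.1206  0.1525] t 2.1
```

View pics/w2c.png

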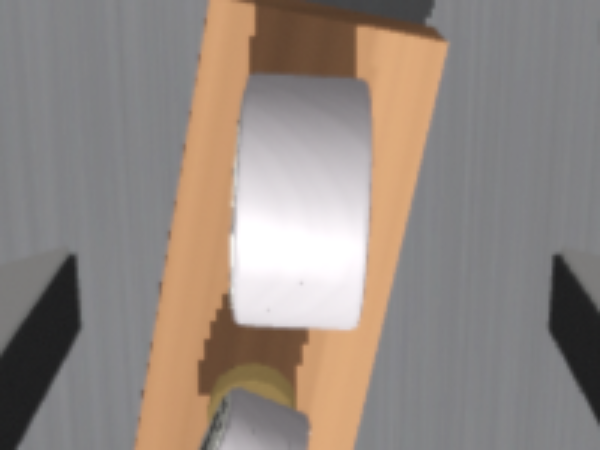

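The close view shows the gauge centred at about (277,232). It is turned about -2.5° and clear of both fingers, with the small gauge just below it.

```bash
python3 - <<'E'
from h import *
np.set_printoptions(precision=4,suppress=True)
c=np.load('pics/w2.npy',allow_pickle=True).item()
o,a=ray(c,(277,164+77/3));_,b=ray(c,(277,164+327/3))
bis=(a+b);bis/=np.linalg.norm(bis);half=np.arccos(a@b)/2;D=.0315/np.sin(half);print("centre",o+bis*D, o+bis*(.0835-o[2])/bis[2])
go((.527,-.12,.0815),-2.5)
E
```

```text
centre [ 0.5269 -0.1204  0.0802] [ 0.527  -0.1193  0.0835]
go [ 0.0015 -0.0033  0.1419] [0.0005 0.0004 0.0067] from [ 0.5284 -0.1206  0.1525] t 2.1
```

Request:
step_arm --commands '[[[0.0015,-0.0033,0.05,0,0,0.0067,-1],[0.0015,-0.0033,0.1,0,0,0.0067,-1],[0.0015,-0.0033,0.13,0,0,0.0067,-1],[0.0015,-0.0033,0.14,0,0,0.0067,-1],[0.0015,-0.0033,0.14,0,0,0.0067,-1]]]'

```text
time_s: 2.6
position: [0.5259, -0.1193, 0.0805]
ee_rot: [[0.043, 0.999, -0.0], [0.999, -0.043, -0.001], [-0.001, -0.0, -1.0]]
force: [-0.9, -0.3, 0.2]
gripper_width: 0.0938
finger_force: 0.0
```

Request:
step_arm --commands '[[[0,0,0,0,0,0,-0.2],[0,0,0,0,0,0,-0.2],[0,0,0,0,0,0,-0.2],[0,0,0,0,0,0,-0.2],[0,0,0,0,0,0,-0.2]]]' --grip_force 10

```text
time_s: 3.1
position: [0.5261, -0.1193, 0.0809]
ee_rot: [[0.043, 0.999, 0.001], [0.999, -0.043, -0.002], [-0.002, 0.001, -1.0]]
force: [0.3, 0.4, 0.0]
gripper_width: 0.0581
finger_force: 0.0
```

Request:
step_arm --commands '[[[0,0.001,0,0,0,0,0.2],[0,0.001,0,0,0,0,0.25],[0,0.001,0,0,0,0,0.35],[0,0.001,0,0,0,0,0.45],[0,0.001,0,0,0,0,0.6]]]' --grip_force 10

```text
time_s: 3.6
position: [0.5262, -0.1193, 0.0805]
ee_rot: [[0.043, 0.999, -0.0], [0.999, -0.043, -0.001], [-0.001, -0.0, -1.0]]
force: [-0.9, -0.7, 0.5]
gripper_width: 0.0299
finger_force: 10.0
```

Request:
step_arm --commands '[[[0,0,0,0,0,0,1],[0,0,0,0,0,0,1],[0,0,0,0,0,0,1]]]' --grip_force 26

```text
time_s: 3.9
position: [0.5262, -0.1193, 0.0806]
ee_rot: [[0.043, 0.999, -0.0], [0.999, -0.043, -0.001], [-0.001, -0.0, -1.0]]
force: [-1.0, -0.3, 0.6]
gripper_width: 0.0297
finger_force: 26.0
```

Request:
step_arm --commands '[[[0,0,-0.01,0,0,0,1],[0,0,-0.03,0,0,0,1],[0,0,-0.06,0,0,0,1],[0,0,-0.1,0,0,0,1],[0,0,-0.16,0,0,0,1]]]'

```text
time_s: 4.4
position: [0.5257, -0.1189, 0.1608]
ee_rot: [[0.043, 0.999, -0.002], [0.999, -0.043, -0.001], [-0.001, -0.002, -1.0]]
force: [0.7, -0.6, -3.5]
gripper_width: 0.0297
finger_force: 26.0
```

Request:
step_arm --commands '[[[0,0,-0.06,0,0,0,1],[0,0,-0.08,0,0,0,1],[0,0,-0.08,0,0,0,1]]]'

```text
time_s: 4.7
position: [0.5277, -0.1195, 0.2035]
ee_rot: [[0.043, 0.999, 0.006], [0.999, -0.043, -0.003], [-0.003, 0.006, -1.0]]
force: [0.6, -0.9, -2.7]
gripper_width: 0.0297
finger_force: 26.0
```

```bash
python3 -c "
from h import *
print(env.observe()['joint_positions'])
go((.49,.13,.2),28)
go((.577,.176,.2),28)"
```

```text
[-3.26766104e-01  6.70411410e-02  1.42970984e+00 -1.26689216e-03
  1.63839987e+00 -2.83803908e-01]
go [ 0.4953 -0.0968  0.005 ] [ 0.0008  0.0007 -0.0846] from [ 0.5277 -0.1195  0.2035] t 4.7
go [0.5948 0.0731 0.0057] [ 0.0008  0.0007 -0.0846] from [ 0.5277 -0.1195  0.2035] t 4.7
```

```bash
python3 -c "
from h import *
go((.597,.088,.2),13.2)"
```

```text
go [0.4206 0.1206 0.0065] [ 0.0009  0.0006 -0.0435] from [ 0.5277 -0.1195  0.2035] t 4.7
```

Request:
step_arm --commands '[[[0.06,0.017,0,0,0,-0.008,1],[0.14,0.04,0,0,0,-0.018,1],[0.22,0.063,0,0,0,-0.028,1],[0.3,0.086,0,0,0,-0.036,1],[0.37,0.105,0,0,0,-0.0435,1]]]'

```text
time_s: 5.2
position: [0.5862, 0.0654, 0.1978]
ee_rot: [[-0.231, 0.973, -0.004], [0.973, 0.231, -0.001], [-0.0, -0.004, -1.0]]
force: [0.3, -0.4, -3.3]
gripper_width: 0.0297
finger_force: 26.0
```

```bash
python3 -c "
from h import *
go((.597,.088,.2),13.2)"
```

```text
go [ 0.039   0.0314 -0.0045] [-0.0006  0.0001  0.0004] from [0.5862 0.0654 0.1978] t 5.2
```

Request:
step_arm --commands '[[[0.02,0.02,0,0,0,0,1],[0.03,0.03,0,0,0,0,1],[0.03,0.03,0,0,0,0,1],[0.03,0.03,0,0,0,0,1]]]'

```text
time_s: 5.6
position: [0.5977, 0.0801, 0.1997]
ee_rot: [[-0.227, 0.974, -0.001], [0.974, 0.227, -0.002], [-0.002, -0.002, -1.0]]
force: [0.5, -0.3, -2.2]
gripper_width: 0.03
finger_force: 26.0
```

```bash
python3 - <<'E'
from h import *
np.set_printoptions(precision=4,suppress=True)
s=env.observe();print(s['position'],s['ee_rot'][:,1])
c,im=wr('w3');print(proj(c,(.577,.176,.05)),c['xyz'])
E
```

```text
[0.5977 0.0801 0.1997] [ 0.974   0.2265 -0.0016]
[281.5985 102.8822] [0.5814 0.1546 0.3618]
```

View pics/w3.png

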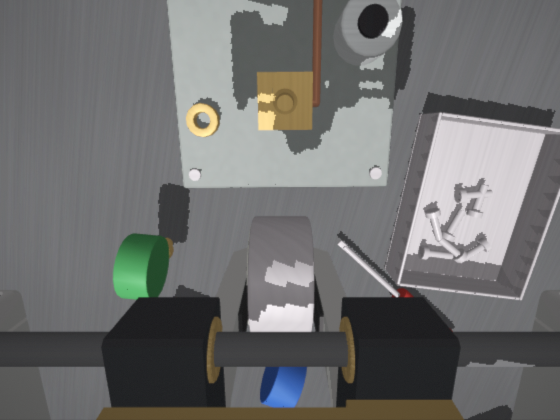

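The wrist view shows the brass block spanning (257–313, 71–131), with its mouth at about (285,101). The plate edges are vertical in the image, so the yaw matches the tester. The gauge hangs upright in the grip at (281,270).

```bash
python3 - <<'E'
from h import *
np.set_printoptions(precision=4,suppress=True)
c=np.load('pics/w3.npy',allow_pickle=True).item();im=cv2.imread('pics/w3.png')
hsv=cv2.cvtColor(im,cv2.COLOR_BGR2HSV)
m=cv2.inRange(hsv,(14,90,40),(32,255,255));m[:60]=0;m[140:]=0;m[:,:245]=0;m[:,325:]=0
m=cv2.morphologyEx(m,cv2.MORPH_CLOSE,np.ones((7,7)))
ct=max(cv2.findContours(m,cv2.RETR_EXTERNAL,cv2.CHAIN_APPROX_NONE)[0],key=cv2.contourArea);print(cv2.minAreaRect(ct))
g=cv2.resize(cv2.cvtColor(im[78:124,262:310],cv2.COLOR_BGR2GRAY),None,fx=4,fy=4,interpolation=cv2.INTER_CUBIC)
h=cv2.HoughCircles(cv2.GaussianBlur(g,(5,5),1),cv2.HOUGH_GRADIENT,1,40,param1=60,param2=12,minRadius=25,maxRadius=60)
print(None if h is None else h[0][:4]*[.25,.25,.25]+[262,78,0])
T,S=env.get_calibration("top"),env.get_calibration("scene")
print(tri(c,(285.5,101),T,(183.4,195.2)),tri(c,(285.5,101),S,(371.2,226)))
for p in((285.5,101),(285,100)):print(plane(c,p,.05))
# block corners on the top face
for p in((257,72),(311.5,71.5),(313,129.5),(259,130.5)):print(p,plane(c,p,.05))
E
```

```text
((284.5, 100.0), (58.0, 55.0), 90.0)
[[282.875 103.625   9.875]]
(array([0.58  , 0.1796, 0.0333]), np.float64(7.03044724765088e-05)) (array([0.5797, 0.1777, 0.048 ]), np.float64(0.0018454654427010756))
[0.5801 0.1784 0.05  ]
[0.5795 0.1791 0.05  ]
(257, 72) [0.5497 0.1964 0.05  ]
(311.5, 71.5) [0.5969 0.2078 0.05  ]
(313, 129.5) [0.6109 0.1598 0.05  ]
(259, 130.5) [0.562  0.1474 0.05  ]
```

```bash
python3 -c "
from h import *
go((.5792,.178,.15),13.2)"
```

```text
go [0.1995 0.0084 0.0997] [-0.0002  0.0003 -0.0003] from [0.5977 0.08   0.2   ] t 5.65
```

Request:
step_arm --commands '[[[0.05,0.002,0,0,0,0,1],[0.12,0.005,0,0,0,0,1],[0.17,0.0084,0.03,0,0,0,1],[0.1995,0.0084,0.07,0,0,0,1],[0.1995,0.0084,0.1,0,0,0,1]]]'

```text
time_s: 6.15
position: [0.5785, 0.1799, 0.1493]
ee_rot: [[-0.229, 0.973, -0.001], [0.973, 0.229, -0.001], [-0.001, -0.001, -1.0]]
force: [0.3, -0.1, -2.3]
gripper_width: 0.0301
finger_force: 26.0
```

Request:
step_arm --commands '[[[0,0,0,0,0,0,1],[0,0,0,0,0,0,1],[0,0,0,0,0,0,1]]]'

```text
time_s: 6.45
position: [0.5803, 0.1783, 0.1515]
ee_rot: [[-0.226, 0.974, 0.003], [0.974, 0.226, -0.001], [-0.002, 0.002, -1.0]]
force: [0.7, -0.4, -2.7]
gripper_width: 0.0302
finger_force: 26.0
```

```bash
python3 - <<'E'
from h import *
go((.5792,.178,.12),13.2)
c,im=wr('w4')
for n in("scene","top"): cv2.imwrite(f"pics/{n}4.png",cv2.cvtColor(env.grab_frame(n),cv2.COLOR_RGB2BGR))
s=cv2.imread("pics/scene4.png")[150:270,310:470]
out=np.hstack([cv2.resize(im[0:300,80:480],(400,300)),cv2.resize(s,(400,300),interpolation=cv2.INTER_CUBIC)])
cv2.imwrite("pics/c4.png",out)
E
```

```text
go [ 0.0001 -0.0025  0.0631] [ 0.0003  0.0003 -0.0003] from [0.5803 0.1783 0.1515] t 6.45
```

View pics/c4.png

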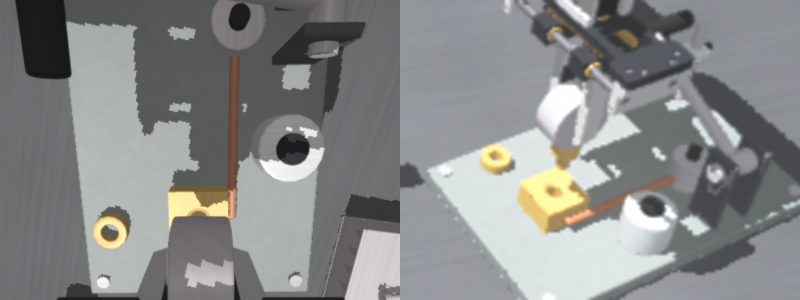

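The wrist tile shows the gauge (columns 167–233) in line with the block (169–234). The scene tile shows the foot above the mouth. I'll descend slowly, watching the force.

Request:
step_arm --commands '[[[0,-0.002,0.02,0,0,0,1],[0,-0.002,0.04,0,0,0,1],[0,-0.002,0.055,0,0,0,1],[0,-0.002,0.062,0,0,0,1],[0,-0.002,0.068,0,0,0,1]]]'

```text
time_s: 7.1
position: [0.578, 0.1792, 0.1152]
ee_rot: [[-0.228, 0.974, -0.001], [0.974, 0.228, -0.002], [-0.001, -0.001, -1.0]]
force: [-0.8, 0.5, -2.9]
gripper_width: 0.03
finger_force: 26.0
```

Request:
step_arm --commands '[[[0,0,0.004,0,0,0,1],[0,0,0.008,0,0,0,1],[0,0,0.012,0,0,0,1],[0,0,0.012,0,0,0,1]]]'

```text
time_s: 7.5
position: [0.5785, 0.179, 0.1101]
ee_rot: [[-0.228, 0.974, 0.0], [0.974, 0.228, -0.002], [-0.002, 0.0, -1.0]]
force: [0.1, -1.5, -3.3]
gripper_width: 0.0298
finger_force: 26.0
```

Request:
step_arm --commands '[[[-0.001,0,0.004,0,0,0,1],[-0.0015,0,0.008,0,0,0,1],[-0.0015,0,0.012,0,0,0,1],[-0.0015,0,0.016,0,0,0,1],[-0.0015,0,0.016,0,0,0,1]]]'

```text
time_s: 8.0
position: [0.5783, 0.1784, 0.1016]
ee_rot: [[-0.228, 0.974, -0.001], [0.974, 0.228, -0.002], [-0.001, -0.001, -1.0]]
force: [0.9, -0.0, -3.3]
gripper_width: 0.0296
finger_force: 26.0
```

Free so far, with about 6 mm to go.

Request:
step_arm --commands '[[[0,0,0.003,0,0,0,1],[0,0,0.006,0,0,0,1],[0,0,0.009,0,0,0,1],[0,0,0.009,0,0,0,1]]]'

```text
time_s: 8.4
position: [0.5784, 0.1784, 0.0973]
ee_rot: [[-0.228, 0.974, -0.0], [0.974, 0.228, -0.002], [-0.001, -0.001, -1.0]]
force: [0.3, 0.2, -2.8]
gripper_width: 0.0299
finger_force: 26.0
```

Request:
step_arm --commands '[[[0,0,0.001,0,0,0,1],[0,0,0.002,0,0,0,1],[0,0,0.002,0,0,0,1]]]'

```text
time_s: 8.7
position: [0.5785, 0.1784, 0.0966]
ee_rot: [[-0.228, 0.974, 0.0], [0.974, 0.228, -0.001], [-0.001, -0.0, -1.0]]
force: [0.7, 0.1, -2.7]
gripper_width: 0.0301
finger_force: 26.0
```

Request:
step_arm --commands '[[[0,0,0.001,0,0,0,1],[0,0,0.002,0,0,0,1],[0,0,0.002,0,0,0,1]]]'

```text
time_s: 9.0
position: [0.5786, 0.1784, 0.0956]
ee_rot: [[-0.228, 0.974, 0.0], [0.974, 0.228, -0.001], [-0.001, -0.0, -1.0]]
force: [0.3, 0.7, -3.2]
gripper_width: 0.03
finger_force: 26.0
```

Request:
step_arm --commands '[[[0,0,0.001,0,0,0,1],[0,0,0.001,0,0,0,1]]]'

```text
time_s: 9.2
position: [0.5786, 0.1784, 0.0956]
ee_rot: [[-0.228, 0.974, 0.001], [0.974, 0.228, -0.001], [-0.001, 0.0, -1.0]]
force: [-0.9, -0.1, -0.7]
gripper_width: 0.0303
finger_force: 26.0
```

Request:
step_arm --commands '[[[0,0,0.001,0,0,0,1],[0,0,0.001,0,0,0,1]]]'

```text
time_s: 9.4
position: [0.5786, 0.1784, 0.0955]
ee_rot: [[-0.228, 0.974, 0.001], [0.974, 0.228, -0.001], [-0.002, 0.0, -1.0]]
force: [-1.8, -0.4, 2.0]
gripper_width: 0.0297
finger_force: 26.0
```

Seated: the force is rising at a constant height, and that height matches the computed 0.0956. Next I release gently.

Request:
step_arm --commands '[[[0,0,-0.001,0,0,0,1],[0,0,-0.001,0,0,0,1]]]' --grip_force 8

```text
time_s: 9.6
position: [0.5786, 0.1785, 0.0955]
ee_rot: [[-0.228, 0.974, 0.0], [0.974, 0.228, -0.001], [-0.001, 0.0, -1.0]]
force: [-1.6, 0.1, 2.2]
gripper_width: 0.0302
finger_force: 8.0
```

Request:
step_arm --commands '[[[0,0,0,0,0,0,0.3],[0,0,0,0,0,0,0.2],[0,0,0,0,0,0,0],[0,0,0,0,0,0,-0.3],[0,0,0,0,0,0,-0.5]]]'

```text
time_s: 10.1
position: [0.5786, 0.1784, 0.0951]
ee_rot: [[-0.228, 0.974, 0.0], [0.974, 0.228, -0.001], [-0.001, -0.0, -1.0]]
force: [0.4, 0.5, -0.7]
gripper_width: 0.058
finger_force: 0.0
```

Request:
step_arm --commands '[[[0,0,0,0,0,0,-0.6],[0,0,-0.02,0,0,0,-0.6],[0,0,-0.06,0,0,0,-0.6],[0,0,-0.12,0,0,0,-0.6],[0,0,-0.2,0,0,0,-0.6]]]'

```text
time_s: 10.6
position: [0.5775, 0.1784, 0.1948]
ee_rot: [[-0.228, 0.974, -0.003], [0.974, 0.228, -0.002], [-0.001, -0.004, -1.0]]
force: [0.3, -0.4, -0.6]
gripper_width: 0.0755
finger_force: 0.0
```

```bash
python3 -c "
from h import *
go((.475,.30,.24),13.2)"
```

```text
go [ 0.2835 -0.1444 -0.0901] [-0.0006  0.0002 -0.    ] from [0.5775 0.1784 0.1948] t 10.6
```

Request:
step_arm --commands '[[[0.05,-0.025,-0.05,0,0,0,-0.6],[0.12,-0.06,-0.09,0,0,0,-0.6],[0.2,-0.1,-0.09,0,0,0,-0.6],[0.26,-0.13,-0.09,0,0,0,-0.6],[0.2835,-0.1444,-0.09,0,0,0,-0.6]]]'

```text
time_s: 11.1
position: [0.4742, 0.3023, 0.2414]
ee_rot: [[-0.231, 0.973, 0.002], [0.973, 0.231, 0.0], [-0.0, 0.002, -1.0]]
force: [0.1, -0.3, -0.3]
gripper_width: 0.0753
finger_force: 0.0
```

Request:
step_arm --commands '[[[0,0,0,0,0,0,0.2],[0,0,0,0,0,0,1],[0,0,0,0,0,0,1],[0,0,0,0,0,0,1]]]'

```text
time_s: 11.5
position: [0.4768, 0.299, 0.2397]
ee_rot: [[-0.226, 0.974, -0.0], [0.974, 0.226, -0.002], [-0.002, -0.001, -1.0]]
force: [0.0, -0.6, -0.2]
gripper_width: 0.0464
finger_force: 0.0
```

```bash
python3 - <<'E'
from h import *
np.set_printoptions(precision=4,suppress=True)
s=env.observe();print(s['position'],s['joint_positions'])
c,im=wr('w5');print(proj(c,(.455,.37,.09)),proj(c,(.479,.308,.149)),c['xyz'])
go((.34,.31,.20),13.2)
E
```

```text
[0.4768 0.299  0.2397] [ 0.4605  0.1141  1.3077 -0.0018  1.7208  0.2321]
[274.0993 130.0759] [284.5379 214.5784] [0.4604 0.3735 0.4017]
go [ 0.0832 -0.2614  0.0793] [-0.0001  0.0003 -0.0003] from [0.4767 0.2991 0.2397] t 11.55
```

Request:
step_arm --commands '[[[0.016,-0.05,0.01,-0.022,0,0,1],[0.033,-0.1,0.02,-0.045,0,0,1],[0.05,-0.16,0.04,-0.067,0,0,1],[0.067,-0.21,0.06,-0.09,0,0,1],[0.083,-0.26,0.08,-0.111,0,0,1]]]'

```text
time_s: 12.05
position: [0.3395, 0.3101, 0.2005]
ee_rot: [[-0.227, 0.742, 0.63], [0.974, 0.172, 0.148], [0.002, 0.648, -0.762]]
force: [0.3, 0.9, -0.0]
gripper_width: 0.0026
finger_force: 0.0
```

Request:
step_arm --commands '[[[0,0,0,-0.023,0,0,1],[0,0,0,-0.023,0,0,1],[0,0,0,-0.023,0,0,1],[0,0,0,-0.023,0,0,1]]]'

```text
time_s: 12.45
position: [0.3417, 0.3118, 0.2033]
ee_rot: [[-0.226, 0.648, 0.727], [0.974, 0.149, 0.17], [0.002, 0.747, -0.665]]
force: [-0.0, 0.7, -0.4]
gripper_width: 0.0004
finger_force: 0.0
```

```bash
python3 - <<'E'
from h import *
np.set_printoptions(precision=4,suppress=True)
s=env.observe();print(s['position'],s['joint_positions'])
c,im=wr('w6');print(proj(c,(.455,.37,.09)),proj(c,(.479,.308,.149)),c['xyz'])
a=cv2.imread('pics/w5.png')
def crop(im,p): x,y=max(0,min(460,int(p[0])-50)),max(0,min(345,int(p[1])-37)); return x,y,cv2.resize(im[y:y+75,x:x+100],(400,300),interpolation=cv2.INTER_CUBIC)
c5=np.load('pics/w5.npy',allow_pickle=True).item()
x1,y1,A=crop(a,proj(c5,(.46,.36,.1)));x2,y2,B=crop(im,proj(c,(.46,.36,.1)));print(x1,y1,x2,y2)
cv2.imwrite('pics/c6.png',np.vstack([np.hstack([A,B]),np.hstack([cv2.resize(a,(400,300)),cv2.resize(im,(400,300))])]))
E
```

```text
[0.3417 0.3118 0.2033] [ 0.9922 -0.536   2.1325 -0.6705  0.9801  0.984 ]
[277.4225 174.38  ] [328.6799 246.0603] [0.2073 0.3584 0.3112]
226 105 236 148
```

View pics/c6.png

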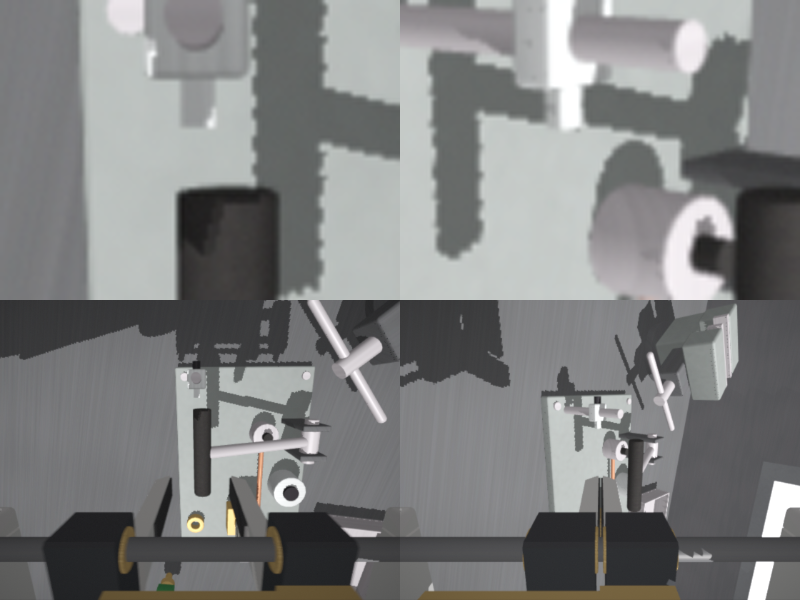

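Tile A shows the tongue tip at columns 181–215, row 127. Tile B shows the tongue's side face at 545–558 and its top face at 558–582, with the tip at row 129. I'll triangulate these.

```bash
python3 - <<'E'
from h import *
np.set_printoptions(precision=4,suppress=True)
A=np.load('pics/w5.npy',allow_pickle=True).item();B=np.load('pics/w6.npy',allow_pickle=True).item()
a,b=cv2.imread('pics/w5.png',0),cv2.imread('pics/w6.png',0)
print(a[128:140,266:286]);print(b[170:184,268:288])
for q in((271.25,136.75),(275.5,180.25)),((279.75,136.75),(281.5,180.25)): print(tri(A,q[0],B,q[1]))
# bar: silhouettes
for im,r in((a,(160,180,200)),(b,(200,210,220))):
    for k in r: q=np.flatnonzero(im[k,255:400]<70)+255; print(k,q.min(),q.max(),len(q))
E
```

```text
[[189 190 190 190 187 163 150 149 149 148 150 152 154 166 187 190 189 189
  189 189]
 [189 189 190 191 187 162 150 148 149 148 149 153 155 166 187 189 190 189
  189 189]
 [189 189 190 190 186 162 150 149 149 148 149 153 154 167 187 189 189 189
  189 189]
 [189 189 189 189 185 161 149 149 149 149 149 152 157 177 188 189 189 190
  189 188]
 [189 189 189 189 185 161 149 149 148 148 148 154 167 204 192 189 189 189
  188 188]
 [189 189 189 189 185 161 150 148 148 149 149 154 172 210 192 189 189 188
  187 186]
 [189 190 190 189 185 161 150 148 148 148 149 161 195 221 194 188 187 188
  186 186]
 [189 189 189 189 185 162 149 148 149 149 152 181 234 225 194 189 188 187
  186 186]
 [189 190 190 190 186 168 160 159 159 159 162 185 231 218 192 188 188 188
  187 185]
 [190 190 190 189 189 187 186 185 185 185 185 188 195 193 189 189 188 188
  187 186]
 [190 190 190 189 189 188 188 188 187 188 188 188 188 187 188 188 187 187
  187 186]
 [190 191 190 190 189 188 187 188 187 188 187 187 188 188 187 188 187 187
  187 186]]
[[123 134 135 145 177 193 184 200 238 254 255 255 252 190 120 105 104 103
  104
[... 640 characters left out ...]
55 255 255 252 203 145 111 107 106
  105 106]
 [194 193 193 192 187 178 178 194 237 251 251 248 236 211 189 148 139 139
  137 138]
 [198 197 197 197 195 192 192 195 217 226 217 204 179 198 199 195 194 194
  192 191]
 [199 198 197 198 197 198 198 198 202 203 201 198 196 199 200 199 198 198
  197 196]
 [198 199 199 198 198 199 199 199 200 200 199 199 200 200 200 200 199 199
  197 197]
 [200 200 200 199 199 199 199 200 200 200 199 200 200 200 200 200 200 199
  198 197]]
(array([0.4537, 0.3636, 0.0897]), np.float64(0.00031453410112503076))
(array([0.4615, 0.3651, 0.091 ]), np.float64(0.0005158238825098598))
160 271 295 25
180 271 294 24
200 272 294 23
200 320 334 15
210 310 332 21
220 319 362 16
```

```bash
python3 - <<'E'
from h import *
np.set_printoptions(precision=4,suppress=True,linewidth=200)
A=np.load('pics/w5.npy',allow_pickle=True).item();B=np.load('pics/w6.npy',allow_pickle=True).item()
a,b=cv2.imread('pics/w5.png',0),cv2.imread('pics/w6.png',0)
for q in((270.7,136.3),(275.4,179.9)),((279.2,136.3),(281.2,179.8)): print(tri(A,q[0],B,q[1]))
print(a[165,262:304]);print(a[145:158,284]);print(b[205,312:345]);print(b[188:202,328]);print(b[188:202,335])
E
```

```text
(array([0.4531, 0.3639, 0.0901]), np.float64(0.00034604353528416756))
(array([0.4609, 0.3654, 0.091 ]), np.float64(0.00039537850649277203))
[191 191 191 191 190 190 189 179  81  39  44  36  33  32  35  47  49  52  61  62  65  63  61  61  60  59  58  57  54  52  50  46  45  61  96  99  99  99  99  98  99  99]
[187 188 188 188 187 178 120  48  32  31  41  60  63]
[127 131 163 223 234 235 218 123  44  37  37  38  41  45  48  52  55  58  60  62  64  69  71  74  73  71  70  71  79 113 133 128 122]
[62 62 63 68 70 68 58 38 35 36 41 49 52 54]
[65 62 61 63 68 71 65 41 34 37 47 67 70 73]
```

```bash
python3 - <<'E'
from h import *
np.set_printoptions(precision=4,suppress=True)
A=np.load('pics/w5.npy',allow_pickle=True).item();B=np.load('pics/w6.npy',allow_pickle=True).item()
print(tri(A,(282.6,165),B,(330,205)),tri(A,(282.6,151.2),B,(330,194.8)))
s=env.observe()
# back to tool down above bar
R=s['ee_rot'];y=np.array([np.cos(.23),np.sin(.23),0]);z=np.array([0,0,-1.]);Rt=np.c_[np.cross(y,z),y,z]
print((R.T@(np.array((.474,.305,.24))-s['position'])/.5).round(4),(Ro.from_matrix(R.T@Rt).as_rotvec()/2/np.pi).round(4),s['position'],s['time_s'])
E
```

```text
(array([0.4683, 0.3474, 0.1495]), np.float64(0.0015463859719591932)) (array([0.4659, 0.3572, 0.1492]), np.float64(0.0007720055315842051))
[-0.0726  0.2237  0.1413] [ 0.1343 -0.0001 -0.0005] [0.342  0.3118 0.2034] 12.5
```

Triangulated heights:
- **Bar axis at rest:** 0.149, which matches the text, so the view calibration is good.
- **Tongue top:** about 0.0905, so its mid-height is about 0.088.
- **Target:** bar at 0.088, so TCP at 0.115 with the tips on the bar.

Next I go back to tool-down above the bar.

Request:
step_arm --commands '[[[-0.015,0.045,0.028,0.0225,0,0,1],[-0.03,0.09,0.056,0.045,0,0,1],[-0.045,0.135,0.085,0.0675,0,0,1],[-0.06,0.18,0.113,0.09,0,0,1],[-0.0726,0.2237,0.1413,0.1125,0,0,1]]]'

```text
time_s: 13.0
position: [0.4767, 0.3039, 0.2403]
ee_rot: [[-0.225, 0.965, 0.131], [0.974, 0.223, 0.033], [0.002, 0.135, -0.991]]
force: [0.6, 0.5, -0.1]
gripper_width: 0.0003
finger_force: 0.0
```

Request:
step_arm --commands '[[[0,0,0,0.0218,0,0,1],[0,0,0,0.0218,0,0,1],[0,0,0,0.0218,0,0,1]]]'

```text
time_s: 13.3
position: [0.4742, 0.3041, 0.2358]
ee_rot: [[-0.226, 0.974, -0.001], [0.974, 0.226, -0.001], [-0.001, -0.001, -1.0]]
force: [0.0, -0.6, 0.6]
gripper_width: 0.0001
finger_force: 0.0
```

```bash
python3 -c "
from h import *
go((.476,.308,.18),13.2)
print(env.observe()['ee_rot'])"
```

```text
go [0.0068 0.0055 0.1116] [-0.0002  0.0002 -0.0004] from [0.4742 0.3041 0.2358] t 13.3
[[-2.25936816e-01  9.74141360e-01 -1.07957646e-03]
 [ 9.74141490e-01  2.25935482e-01 -1.23144032e-03]
 [-9.55682316e-04 -1.32988793e-03 -9.99998659e-01]]
```

Request:
step_arm --commands '[[[0.0068,0.0055,0.03,0,0,0,1],[0.0068,0.0055,0.06,0,0,0,1],[0.0068,0.0055,0.09,0,0,0,1],[0.0068,0.0055,0.108,0,0,0,1],[0.0068,0.0055,0.108,0,0,0,1]]]'

```text
time_s: 13.8
position: [0.472, 0.308, 0.18]
ee_rot: [[-0.229, 0.973, -0.005], [0.973, 0.229, -0.004], [-0.002, -0.006, -1.0]]
force: [-0.2, -0.9, -0.3]
gripper_width: 0.0001
finger_force: 0.0
```

Request:
step_arm --commands '[[[0,0,0.006,0,0,0,1],[0,0,0.012,0,0,0,1],[0,0,0.02,0,0,0,1],[0,0,0.02,0,0,0,1]]]'

```text
time_s: 14.2
position: [0.4732, 0.3085, 0.1726]
ee_rot: [[-0.228, 0.974, -0.003], [0.974, 0.228, -0.002], [-0.001, -0.003, -1.0]]
force: [-2.5, -1.0, 4.3]
gripper_width: 0.0006
finger_force: 2.0
```

Request:
step_arm --commands '[[[0,-0.004,0.02,0,0,0,1],[0,-0.007,0.04,0,0,0,1],[0,-0.01,0.06,0,0,0,1],[0,-0.012,0.08,0,0,0,1],[0,-0.013,0.09,0,0,0,1]]]'

```text
time_s: 14.7
position: [0.4662, 0.3069, 0.1274]
ee_rot: [[-0.228, 0.974, -0.004], [0.974, 0.228, -0.002], [-0.001, -0.004, -1.0]]
force: [-5.6, -0.8, 5.9]
gripper_width: 0.0003
finger_force: 3.2
```

Request:
step_arm --commands '[[[0,-0.001,0.01,0,0,0,1],[0,-0.001,0.016,0,0,0,1],[0,-0.001,0.016,0,0,0,1],[0,-0.001,0.016,0,0,0,1]]]'

```text
time_s: 15.1
position: [0.4659, 0.3068, 0.1202]
ee_rot: [[-0.228, 0.974, -0.004], [0.974, 0.228, -0.002], [-0.001, -0.004, -1.0]]
force: [-5.8, -1.5, 7.1]
gripper_width: 0.0002
finger_force: 3.2
```

Request:
step_arm --commands '[[[0,-0.003,0.004,0,0,0,1],[0,-0.005,0.008,0,0,0,1],[0,-0.005,0.0105,0,0,0,1],[0,-0.005,0.0105,0,0,0,1],[0,-0.005,0.0105,0,0,0,1]]]'

```text
time_s: 15.6
position: [0.4655, 0.3068, 0.116]
ee_rot: [[-0.228, 0.974, 0.002], [0.974, 0.228, 0.0], [-0.0, 0.002, -1.0]]
force: [-1.9, -0.1, 6.8]
gripper_width: 0.0003
finger_force: 3.2
```

```bash
python3 - <<'E'
from h import *
np.set_printoptions(precision=4,suppress=True)
s=env.observe();print(s['position'],s['force'])
c,im=wr('w7');s=cv2.cvtColor(env.grab_frame("scene"),cv2.COLOR_RGB2BGR);cv2.imwrite('pics/scene7.png',s)
p=proj(c,(.46,.36,.088));print(p, proj(c,(.457,.3645,.088)),c['xyz'])
x,y=int(p[0])-50,max(0,int(p[1])-20);S=env.get_calibration('scene');q=proj(S,(.46,.36,.088));print(x,y,q)
u,v=int(q[0])-40,int(q[1])-30;print(u,v)
f=lambda i,w,h:cv2.resize(i,(w,h),interpolation=cv2.INTER_CUBIC)
cv2.imwrite('pics/c7.png',np.vstack([np.hstack([f(im[y:y+75,x:x+100],400,300),f(s[v:v+60,u:u+80],400,300)]),np.hstack([f(im,400,300),f(s[140:260,310:470],400,300)])]))
E
```

```text
[0.4655 0.3068 0.116 ] [-1.9386 -0.0902  6.782 ]
[290.5009 168.5861] [287.3372 159.8696] [0.4487 0.3809 0.2782]
240 148 [419.8855 173.3829]
379 143
```

View pics/c7.png

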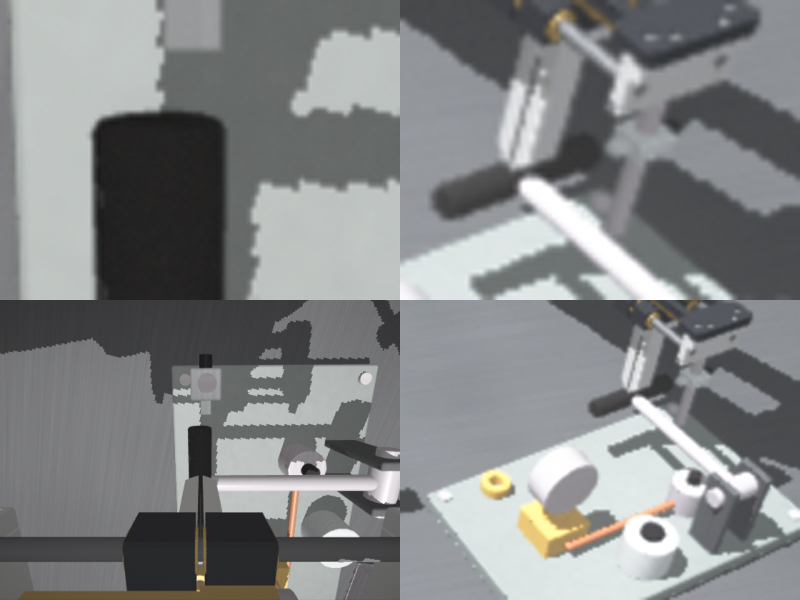

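The picture shows the gauge upright on the brass block, the fingers on the bar, and the bar end (tile (158,115)) next to the tongue tip (tile (195,48)). I'll check the bar height independently of the TCP.

```bash
python3 - <<'E'
from h import *
np.set_printoptions(precision=4,suppress=True,linewidth=200)
def edges(row,lo,hi):  # sub-pixel dark span
    v=row[lo:hi].astype(float);i=np.flatnonzero(v<60);a,b=i[0],i[-1];bgL,bgR=v[max(0,a-4)],v[min(len(v)-1,b+4)]
    tL,tR=(bgL+35)/2,(bgR+35)/2
    k=np.flatnonzero(v[:a+2]>tL)[-1];L=k+(v[k]-tL)/(v[k]-v[k+1]);k=b-1+np.flatnonzero(v[b-1:]>tR)[0];Rr=k-(v[k]-tR)/(v[k]-v[k-1]);return lo+L,lo+Rr
for n,rows in(('w5',(165,175,185)),('w7',(190,195,200,205))):
    c=np.load(f'pics/{n}.npy',allow_pickle=True).item();im=cv2.imread(f'pics/{n}.png',0)
    ax=np.array([-.228,.973,0])
    for r in rows:
        l,h=edges(im[r],255,305);o,a=ray(c,(l,r));_,b=ray(c,(h,r))
        na=np.cross(ax,a);nb=np.cross(ax,b);na/=np.linalg.norm(na);nb/=np.linalg.norm(nb)
        half=np.arccos(na@nb)/2;D=.010/np.sin(half)
        pa,pb=np.cross(na,ax),np.cross(nb,ax);d=pa+pb;d/=np.linalg.norm(d);d*=np.sign(-d[2]);print(n,r,round(l,2),round(h,2),(o+d*D)[2])
s=env.observe();print(s['position'],s['force'],s['time_s'])
E
```

```text
w5 165 269.68 295.17 0.14687550303816815
w5 175 269.84 295.22 0.14787870156162153
w5 185 270.2 294.97 0.14369676350679872
w7 190 262.68 295.86 0.08625757053834962
w7 195 262.86 295.88 0.08609959234529255
w7 200 262.83 295.86 0.08696102578868681
w7 205 263.15 295.81 0.08563093697067431
[0.4655 0.3067 0.1161] [-1.2461 -0.1645  6.856 ] 15.7
```

Request:
step_arm --commands '[[[0,-0.001,0.0015,0,0,0,1],[0,-0.001,0.0015,0,0,0,1],[0,-0.001,0.0015,0,0,0,1],[0,-0.001,0.0015,0,0,0,1]]]'

```text
time_s: 16.1
position: [0.4654, 0.3067, 0.1155]
ee_rot: [[-0.228, 0.974, 0.003], [0.974, 0.228, 0.0], [-0.0, 0.003, -1.0]]
force: [-0.7, 0.2, 7.0]
gripper_width: 0.0003
finger_force: 3.2
```

```bash
python3 - <<'E'
from h import *
np.set_printoptions(precision=4,suppress=True)
A=np.load('pics/w7.npy',allow_pickle=True).item();B=np.load('pics/w6.npy',allow_pickle=True).item()
im=cv2.imread('pics/w7.png',0);print(im[152,274:302],im[150:166,284])
for q in((280.4,159.6),(275.4,179.9)),((294.9,159.6),(281.2,179.8)): print(tri(A,q[0],B,q[1]))
s=env.observe();print(s['position'],s['force'],s['time_s'])
E
```

```text
[195 196 195 195 194 192 178 148 152 152 152 152 153 153 151 152 155 156
 156 155 149 121 105 104 104 102 103 103] [152 152 152 151 152 151 151 152 151 148 127 108 104 105 105 104]
(array([0.453 , 0.364 , 0.0902]), np.float64(0.00019388701408225756))
(array([0.4611, 0.3656, 0.0908]), np.float64(0.0006661644192883303))
[0.4654 0.3067 0.1155] [-0.6779  0.2305  7.0169] 16.1
```

Tongue mid-height is 0.088 from independent views, and the bar is at about 0.088. The gauge is seated and free. Handing in.

```bash
python3 -c "
from h import *
print(env.tcp_to_tips); print(env.close_job())"
```

```text
0.017
the job is handed in; nothing more can be done
None
```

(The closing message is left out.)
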